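# Take the ring basket off its keeper hook

## Robot

A 6-joint arm with a two-finger parallel gripper is mounted at the origin on the work surface. World frame = base frame: x ahead of the robot, y to its left, z up, the work surface at z = 0. Lengths are in m, angles in degrees, forces in N, time in s.
With the tool pointing down it reaches from about 0.325 to 0.775 m from the base axis. Payload 5.5 kg.
Tool frame: the origin (TCP) lies at the centre of the arm's flange, where the gripper is bolted on; the fingertips stand 182 mm ahead of it and the grasp point (between the pads) lies 163 mm ahead of it; z points along the fingers, y is the line along which they close (so a half turn about z gives the same grasp; the last joint's range is limited). The gripper opens to 88 mm and grips with 3 to 60 N. Pads are 20 mm wide; open, the fingers measure 115 mm over their backs; the gripper's body (75 mm by 178 mm) begins 61 mm behind the grasp point.
Start: joints at [-3.249, 5.22, 70.514, -0, 104.267, -3.249], TCP at [0.6, -0, 0.405] pointing down, gripper open.
Joint ranges: [-164.24, 164.24], [-49.07, 125.15], [9.68, 141.18], [-86.29, 266.29], [3.28, 154.24], [-151.56, 151.56]. Speed limits (degrees/s): [147.25, 147.25, 172.46, 180, 180, 180].

## Interface

Orientations are given as [roll, pitch, yaw] about the fixed x, y, z axes, in that order (R = Rz(yaw) Ry(pitch) Rx(roll)).
In Python, from station import r gives the robot as it stands. The module is installed in compiled form; this text tells all that it offers. Calls block until the motion is done:
- r.reach(position, orientation): joint-space move of the TCP to a pose.
- r.servo_line(position, rotation=None, speed=0.15): straight line of the TCP; rotation=None keeps the orientation; speed is the mean speed in m/s.
- r.move_joints(angles): joint-space move.
- r.let_go() and r.grab(squeeze=None): open the fingers fully, or close them until they stop; squeeze is the grip in N (None keeps the last).
- r.wait(seconds).
- r.inverse_kinematics(position, orientation): joint angles nearest the present ones, or None.
- r.sense(): the state.
- r.snapshot(name): name is "scene" or "side" or "wrist"; returns a dict with "frame" (400x640x3 uint8, red, green, blue), "fx", "fy", "cx", "cy" (pixels), "R" (3x3) and "t" (3): a world point X has camera coordinates R X + t. Camera axes: x right, y down, z forward; pixel columns grow to the right and rows downward; lengths in m; the calibration is good to about 2 mm. A picture is of the moment at which its call begins. There is no depth.
A pose or a line that the arm cannot do raises r.IKError and nothing moves.
- r.hand_in(): hands the job in; it is judged then, once.
The state is a dict: "clock": time; "joints": joint angles; "joint_vel": joint speeds; "joint_torque": joint torques, N m; "tcp_pos": TCP position; "orientation": TCP orientation; "contact_force": force on the tool from outside, world axes, zero at the start; "torque": the same for the moment, N m; "opening": finger opening in m; "gripper_force": force on a finger pad.
Only numpy, scipy, OpenCV 4.12 (cv2) and the standard library are available. Lean on these libraries where they do the work, as an engineer would, in place of code of your own. Each camera call takes 0.05 s, during which the arm holds its last target. There are 200 camera calls.

## Task

Take the deep basket with the rings off its drip hook - press the hook's sprung keeper back with the basket's crossbar, then lift the crossbar out over the hook's nose - and set the basket down upright on the middle of the pale soldering board, without dropping it or tipping out the rings. Leave the shallow empty basket hanging on its own hook.

Things in the scene. Friction and masses are not known exactly. Their poses are not given: they have to be found in the camera images.
- basket_grip (a point): DEEP steel basket with four rings, hung on its hook. Point: centre of its bail's wooden grip, a bar 12 x 78 x 24 mm (x, y, z). All rigid. 60 mm below is a round crossbar 8 mm thick along y, hung in the hook, between uprights at y +-36 mm. Basket 76 x 76 mm: rim 146 mm, underside 190 mm below the point. Its +x points to the hook's stem: crossbar +x presses the keeper open. Weighs 0.2 to 0.4 kg.
- hook_seat (a point): Hook of the deep basket, fixed. Point: top of the seat, where the crossbar rests; x to the stem, z up. 22 mm wide, it passes between the uprights. Front wall at x -18 to -8 mm; its nose roofs the bar back to x +10, 14 to 20 mm above the seat. Way out: the gap from nose to rear horn (x +48 to +60, 24 mm high), shut by the keeper. Arm underside 30 mm below the seat; stem at x +94.
- keeper (a joint): Sprung steel finger behind the nose of that hook: 0 = shut (start), to 1.1 rad as pressed back along the hook's +x; about 0.6 with the crossbar 28 mm back, 4 to 10 N; springs shut by itself. To free the basket: go 20 to 35 mm to +x, up 25 to 45 mm (the rim meets the arm at 52), then 80 mm or more to -x of the start, over the nose; only then is it clear to go up.
- board_top (a point): Pale square soldering board, 130 x 130 mm, on a low round turntable that does not turn; fixed, clear. Point: centre of its top face, 30 mm above the table; z up, x and y along its sides.
- shallow_grip (a point): SHALLOW empty basket (walls 14 mm high, same bail and grip, 12 x 78 x 24 mm; point at the grip's centre), hanging on the other, identical hook stand. It stays there. The stands may swap sides.
There are look-alikes about, which are no part of the job. Leave any yellow look-alike of the part that bears hook_seat alone. What is shaped like the part that bears basket_grip but pink is not meant.

How it is judged:
By the outcome, as a careful person would: the job done as asked, in the order asked, and still so for the second after the job is handed in, with the robot touching nothing.
It also fails if it takes over 45 s, if anything falls off the work surface, if the arm or the gripper's body presses on something with over 40 N, if the wrist force passes 120 N, or if a joint passes its speed limit or range.

## Working session

There is one attempt and no reset: what is moved stays moved. The work goes in short steps, each a Python script; the robot and the scene stay as the last script left them, time stands still between calls to the robot, and variables do not carry over. Pictures are saved under pics/ and viewed, at most 10 in all, crops included, and the job is handed in when it is done.

```bash
mkdir -p pics; cat > h.py <<'E'
import numpy as np, cv2, json
from station import r
def snap(n,f):
    s=r.snapshot(n); cv2.imwrite(f'pics/{f}.png',s['frame'][:,:,::-1])
    np.savez(f'pics/{f}.npz',**{k:np.array(v) for k,v in s.items()}); return s
def ray(s,u,v):
    R=np.array(s['R']);t=np.array(s['t'])
    d=R.T@np.array([(u-s['cx'])/s['fx'],(v-s['cy'])/s['fy'],1]); return -R.T@t,d/np.linalg.norm(d)
def plane(s,u,v,z):
    c,d=ray(s,u,v); return c+d*(z-c[2])/d[2]
def tri(*a):
    A=np.zeros((3,3));b=np.zeros(3);L=[]
    for s,u,v in a:
        c,d=ray(s,u,v);P=np.eye(3)-np.outer(d,d);A+=P;b+=P@c;L.append((c,P))
    X=np.linalg.solve(A,b); return X,[round(float(np.linalg.norm(P@(X-c))),4) for c,P in L]
def proj(s,X):
    p=np.array(s['R'])@X+s['t']; return p[0]/p[2]*s['fx']+s['cx'],p[1]/p[2]*s['fy']+s['cy']
E
python3 - <<'E'
from h import *
a=snap('scene','sc0');b=snap('side','si0')
for s in(a,b): print(ray(s,s['cx'],s['cy']))
cv2.imwrite('pics/both.png',cv2.resize(np.vstack([a['frame'],b['frame']])[:,:,::-1],(480,600)))
E
```

```text
(array([ 1.11875258, -0.97022936,  1.44308179]), array([-0.34481165,  0.62480418, -0.70051742]))
(array([0.14272566, 1.13615507, 0.92007268]), array([ 0.27020545, -0.74138459, -0.61427837]))
```

View pics/sc0.png

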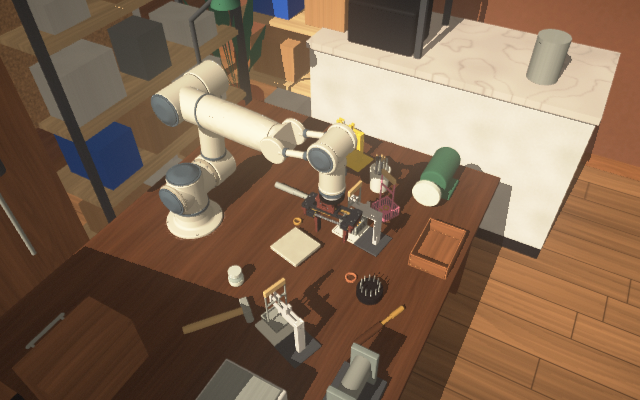

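View pics/si0.png

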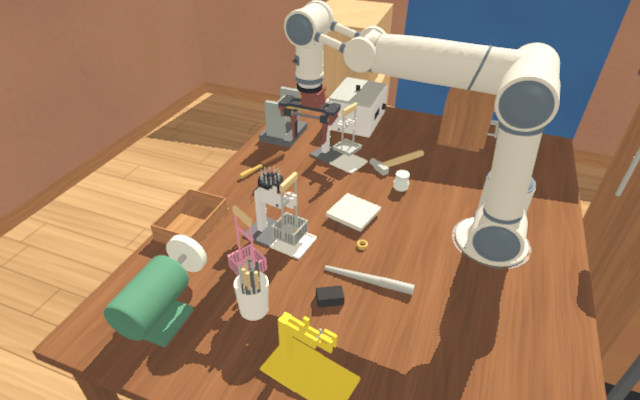

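The side view shows:
- A grey deep basket on a hook, with its grip near (290,183).
- A shallow basket on an identical stand, with its grip near (349,115).
- A pink look-alike at (245,255) and a yellow stand at (310,350).
- The board at (354,212).

The arm hides the deep basket in the scene view, so I'll raise and retract it and then look at enlarged crops.

```bash
python3 - <<'E'
from h import *
st=r.sense(); o=st['orientation']; print(o)
r.servo_line([0.5,0,0.6],speed=0.3)
r.servo_line([0.36,0,0.6],speed=0.3)
a=snap('scene','sc1');b=snap('side','si1')
A=cv2.resize(a['frame'][150:370,220:420,::-1],None,fx=2.7,fy=2.7,interpolation=2)[:590]
cv2.imwrite('pics/ca.png',A)
B=cv2.resize(b['frame'][90:270,220:400,::-1],None,fx=3.3,fy=3.3,interpolation=2)
cv2.imwrite('pics/cb.png',B); print(A.shape,B.shape, r.sense()['clock'])
E
```

```text
[-1.79902958e+02 -4.58944260e-03  9.00000771e+01]
(590, 540, 3) (594, 594, 3) 1.7
```

View pics/ca.png

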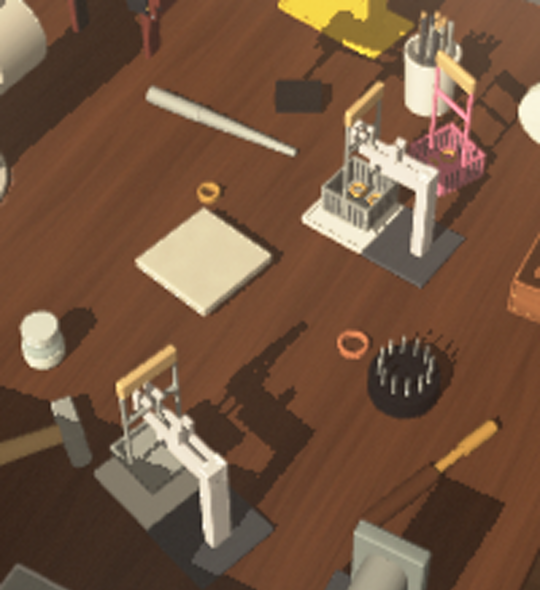

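View pics/cb.png

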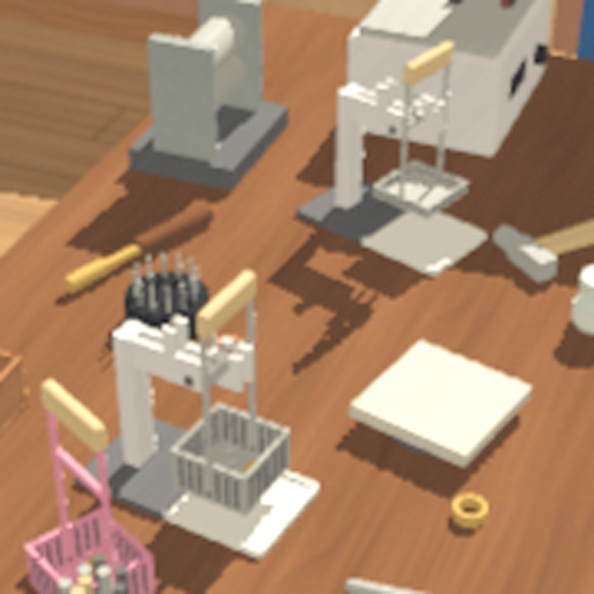

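Naming the candidates in the crops:
- **Grey deep basket:** scene (363,103), side (227,303). It has slatted high walls and rings inside and hangs on a white hook, so this is the one meant.
- **Shallow basket:** scene (147,372), side (430,62).
- **Pink basket:** scene (455,72). It's a decoy.

Next I'll measure the grip and the board.

```bash
cat > m.py <<'E'
from h import *
def load(f): 
    z=np.load(f'pics/{f}.npz'); return {k:z[k] for k in z.files}
def comp(s,u,v,lo,hi,rad=8,box=None):
    m=cv2.inRange(cv2.cvtColor(s['frame'],cv2.COLOR_RGB2HSV),np.array(lo),np.array(hi))
    if box: 
        k=np.zeros_like(m);k[box[1]:box[3],box[0]:box[2]]=1;m*=k
    n,l,st,c=cv2.connectedComponentsWithStats(m)
    d=np.hypot(*(c-[u,v]).T); d[0]=1e9; d[st[:,4]<15]=1e9; i=d.argmin()
    return (l==i).astype(np.uint8),st[i],c[i]
E
python3 - <<'E'
from m import *
a=load('sc1');b=load('si1')
wood=((12,70,120),(28,200,255))
for nm,pa,pb in(('deep',(220+363/2.7,150+103/2.7),(220+227/3.3,90+303/3.3)),('shallow',(220+147/2.7,150+372/2.7),(220+430/3.3,90+62/3.3)),('pink',(220+455/2.7,150+72/2.7),(220+75/3.3,90+413/3.3))):
    E=[];C=[]
    for s,p in((a,pa),(b,pb)):
        m,st,c=comp(s,*p,*wood); C.append(c)
        bx=cv2.boxPoints(cv2.minAreaRect(cv2.findNonZero(m)))
        e=sorted([bx[i]+bx[(i+1)%4] for i in range(4)],key=lambda q:-np.hypot(*(q/2-c)))[:2]
        E.append([q/2 for q in e]); print(nm,st,c.round(1),np.round(bx,0).tolist())
    print(tri((a,*C[0]),(b,*C[1])))
    for k in(0,1):
        for j in (0,1): print('  ',k,j,*tri((a,*E[0][k]),(b,*E[1][j])))
for s,p in((a,(220+205/2.7,150+258/2.7)),(b,(220+440/3.3,90+400/3.3))):
    m,st,c=comp(s,*p,(15,15,150),(40,110,255))
    q=cv2.approxPolyDP(cv2.convexHull(cv2.findNonZero(m)),3,True)[:,0]
    print('board',st,c,q.tolist()); print([plane(s,*x,0.03).round(4).tolist() for x in q])
E
```

```text
deep [347 179  18  18 135] [354.8 188. ] [[345.0, 194.0], [362.0, 177.0], [368.0, 183.0], [351.0, 200.0]]
deep [283 206  13   9  77] [289.4 210. ] [[283.0, 206.0], [295.0, 206.0], [295.0, 214.0], [283.0, 214.0]]
(array([0.54340264, 0.28517547, 0.16835995]), [0.003, 0.003])
   0 0 [0.55581448 0.31836079 0.18918777] [0.0116, 0.0116]
   0 1 [0.54128197 0.31250933 0.18903144] [0.0273, 0.0273]
   1 0 [0.55073605 0.26076248 0.1489256 ] [0.0183, 0.0183]
   1 1 [0.53553023 0.25429761 0.14800172] [0.0018, 0.0018]
shallow [263 277  23  21 204] [273.9 287.1] [[260.0, 292.0], [283.0, 276.0], [288.0, 283.0], [266.0, 300.0]]
shallow [343 102  14  14  98] [349.6 108.7] [[340.0, 111.0], [355.0, 102.0], [358.0, 107.0], [344.0, 116.0]]
(array([ 0.5500998 , -0.25594033,  0.22137985]), [0.0019, 0.0019])
   0 0 [ 0.55680911 -0.27762831  0.19838046] [0.0249, 0.0249]
   0 1 [ 0.53877608 -0.29797957  0.22133662] [0.004, 0.004]
   1 0 [ 0.56474718 -0.21589735  0.2194766 ] [0.0017, 0.0017]
   1 1 [ 0.54737565 -0.23606645  0.24229123] [0.0292, 0.0292]
pink [381 164  16  21 126] [388.3 175.8] [[378.0, 169.0], [
[... 205 characters left out ...]
5, 0.0055])
   0 0 [0.5933877  0.42614164 0.18621456] [0.0076, 0.0076]
   0 1 [0.5820542  0.44755277 0.16527964] [0.0046, 0.0046]
   1 0 [0.64297403 0.39203936 0.14332518] [0.0158, 0.0158]
   1 1 [0.63174041 0.41426138 0.12044589] [0.0194, 0.0194]
board [ 270  227   50   40 1052] [294.34505703 245.93631179] [[319, 243], [295, 266], [270, 247], [294, 227]]
[[0.5004, 0.0992, 0.03], [0.4789, -0.0328, 0.03], [0.3552, -0.0014, 0.03], [0.3801, 0.1236, 0.03]]
board [ 326  193   55   38 1233] [353.1054339  211.35117599] [[380, 206], [361, 230], [326, 216], [326, 211], [346, 193]]
[[0.351, -0.0026, 0.03], [0.3742, 0.1339, 0.03], [0.4955, 0.1113, 0.03], [0.5042, 0.0878, 0.03], [0.4754, -0.0281, 0.03]]
```

```bash
python3 - <<'E'
from m import *
a=load('sc1');b=load('si1')
hs=cv2.cvtColor(b['frame'],cv2.COLOR_RGB2HSV)
print([hs[y,x].tolist() for x,y in((289,182),(285,187),(294,177),(75//3+220,215))])
def ends(m):
    p=cv2.findNonZero(m)[:,0].astype(float);c=p.mean(0);_,_,V=np.linalg.svd(p-c);t=(p-c)@V[0]
    return c,[p[t>t.max()-2.2].mean(0),p[t<t.min()+2.2].mean(0)]
for lo,hi in(((10,60,90),(32,255,255)),((14,80,140),(30,255,255))):
    R=[]
    for s,p,bx in((a,(354.5,188),(340,170,375,205)),(b,(288.8,181.8),(275,165,305,200))):
        m,st,c=comp(s,*p,lo,hi,box=bx); R.append((c,ends(m)[1])); print(st,c.round(1),np.round(R[-1][1],1).tolist())
    (ca,ea),(cb,eb)=R
    X,e=tri((a,*ca),(b,*cb)); print('C',X,e)
    for k in(0,1):
        for j in(0,1): print(k,j,*tri((a,*ea[k]),(b,*eb[j])))
X0=X
for s,bx in((a,(330,170,400,265)),(b,(245,170,325,265))): print(proj(s,X))
E
```

```text
[[20, 104, 191], [19, 103, 189], [19, 103, 196], [29, 67, 255]]
[340 170  35  35 887] [355.4 186.7] [[372.2, 200.2], [341.9, 172.6]]
[275 165  30  35 778] [291.7 179.3] [[302.6, 198.4], [276.4, 165.6]]
C [0.56449811 0.23111446 0.22828237] [0.0081, 0.0081]
0 0 [0.57847071 0.24020967 0.16628778] [0.0534, 0.0534]
0 1 [0.63803083 0.19114825 0.23088498] [0.0163, 0.0163]
1 0 [0.49687389 0.28633094 0.22186403] [0.0039, 0.0039]
1 1 [0.55552926 0.23963018 0.28152667] [0.0355, 0.0355]
[347 180  16  17  78] [353.6 187.7] [[348.4, 194.8], [360.3, 180.9]]
[279 171  19  22 182] [288.3 181.9] [[280.8, 190.7], [295.5, 172.2]]
C [0.56526819 0.23360411 0.2211959 ] [0.0003, 0.0003]
0 0 [0.56862725 0.23144033 0.18997064] [0.019, 0.019]
0 1 [0.56546758 0.18869931 0.22504045] [0.0022, 0.0022]
1 0 [0.56880951 0.27724926 0.22021958] [0.0015, 0.0015]
1 1 [0.5656674  0.23521688 0.25358936] [0.0213, 0.0213]
(np.float64(353.4908812306931), np.float64(187.73969432481337))
(np.float64(288.19743104592646), np.float64(181.9203056487338))
```

```bash
python3 - <<'E'
from h import *
r.reach([0.565,0.234,0.5],[180,0,90])
s=snap('wrist','w0'); print(r.sense()['tcp_pos'],proj(s,np.array([0.565,0.2336,0.221])))
E
```

```text
[0.5646076  0.23286845 0.50175293] (np.float64(313.661391895414), np.float64(203.38778168079395))
```

View pics/w0.png

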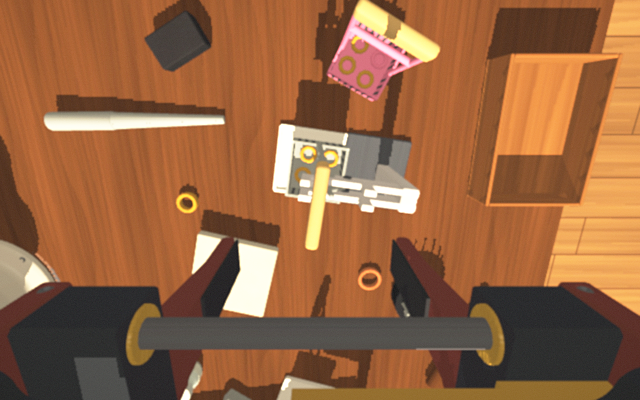

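The wrist view shows the grip bar running from (323,165) to (312,248), with the white hook arm reaching to (415,200). The stand is turned a few degrees. I'll compute the yaw from this picture.

```bash
python3 - <<'E'
from m import *
s=load('w0')
m,st,c=comp(s,318,206,(15,70,120),(32,255,255),box=(295,150,345,260)); print(st,c)
(cx,cy),(w,h),an=cv2.minAreaRect(cv2.findNonZero(m)); print(cx,cy,w,h,an)
bx=cv2.boxPoints(((cx,cy),(w,h),an)); P=np.array([plane(s,*q,0.233) for q in bx]);print(P.round(4))
p=cv2.findNonZero(m)[:,0].astype(float);_,_,V=np.linalg.svd(p-p.mean(0));q=[plane(s,*(p.mean(0)+k*V[0]*30),0.233) for k in(-1,1)]
d=q[1]-q[0]; d*=np.sign(d[1]); print('centre',plane(s,cx,cy,0.233),'yaw',np.degrees(np.arctan2(-d[0],d[1])))
# hook base plate / arm direction
w=cv2.inRange(cv2.cvtColor(s['frame'],cv2.COLOR_RGB2HSV),(0,0,205),(40,60,255));k=np.zeros_like(w);k[115:220,345:425]=1
pp=cv2.findNonZero(w*k)[:,0].astype(float);print(len(pp),pp.mean(0));_,_,V=np.linalg.svd(pp-pp.mean(0));a=plane(s,*pp.mean(0),0.18);b=plane(s,*(pp.mean(0)+20*V[0]),0.18);print('arm dir',np.degrees(np.arctan((b-a)[1]/(b-a)[0])))
for f,u in(('sc1',None),('si1',None)): pass
E
```

```text
[ 305  150   34  100 1459] [318.68471556 199.42426319]
318.18524169921875 198.8377227783203 20.785320281982422 102.32333374023438 13.240520477294922
[[0.5497 0.1979 0.233 ]
 [0.57   0.2845 0.233 ]
 [0.5862 0.2807 0.233 ]
 [0.5675 0.1933 0.233 ]]
centre [0.56882108 0.24128692 0.233     ] yaw -10.411067371397042
1321 [382.16956851 194.58591976]
arm dir -20.88378303075807
```

```bash
python3 - <<'E'
from m import *
s=load('w0')
hs=cv2.cvtColor(s['frame'],cv2.COLOR_RGB2HSV)
m=cv2.inRange(hs,(15,70,120),(32,255,255))
L=[];Rr=[]
for v in range(160,256,1):
    u=np.flatnonzero(m[v,300:340])+300
    if len(u) : L.append((v,u.min(),u.max()))
L=np.array(L); print(L[::6].tolist(),L[-1].tolist())
k=(L[:,0]>185)&(L[:,0]<242)
for j in(1,2):
    f=np.polyfit(L[k,0],L[k,j],1); a=plane(s,np.polyval(f,185),185,.233);b=plane(s,np.polyval(f,242),242,.233);d=a-b
    print(a,b,np.degrees(np.arctan2(-d[0],d[1])))
E
```

```text
[[160, 301, 338], [166, 301, 335], [172, 305, 330], [178, 300, 329], [184, 313, 328], [190, 312, 327], [196, 312, 325], [202, 308, 331], [208, 310, 323], [214, 309, 323], [220, 308, 322], [226, 307, 321], [232, 306, 320], [238, 305, 319], [244, 305, 318]] [249, 308, 315]
[0.56414045 0.2531984  0.233     ] [0.55720482 0.20198557 0.233     ] -7.712509530597737
[0.57716806 0.25317477 0.233     ] [0.56870294 0.20195938 0.233     ] -9.385262503162595
```

```bash
python3 - <<'E'
import cv2
f=cv2.imread('pics/w0.png')[110:260,265:425]
cv2.imwrite('pics/w0c.png',cv2.resize(f,None,fx=4,fy=3.9,interpolation=2)[:,:])
E
```

```text
(no output)
```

View pics/w0c.png

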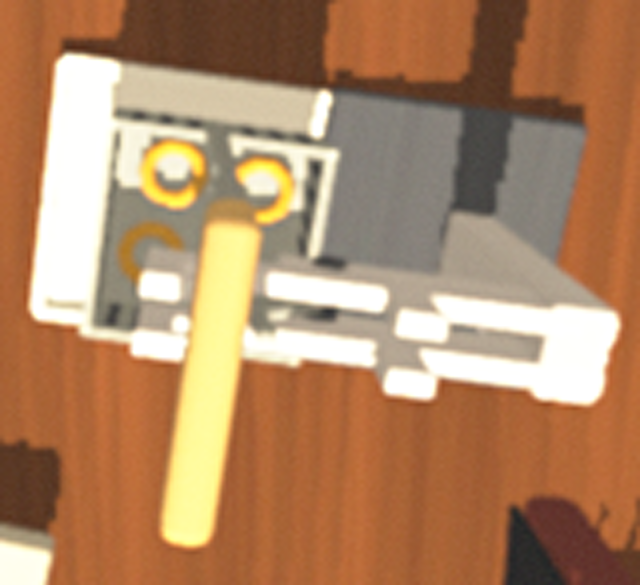

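The crop confirms it: rings in the basket, a grey grip-and-hook stand, base-plate edge and bar both at about -8° yaw, and a bar length of 76.5 mm (78 expected). I'll grasp at yaw 82.

```bash
python3 - <<'E'
from h import *
P=[0.5665,0.2335]
r.reach(P+[0.47],[180,0,82]); r.wait(0.3)
r.servo_line(P+[0.384],speed=0.1); r.wait(0.3)
a=r.sense(); print(a['tcp_pos'],a['contact_force'])
r.grab(40); r.wait(0.5)
a=r.sense(); print(a['tcp_pos'],a['orientation'],a['contact_force'],a['torque'],a['opening'],a['gripper_force'],a['clock'])
E
```

```text
[0.56652568 0.23350849 0.38449475] [ 0.00515778  0.27251313 -0.40805768]
[0.56652633 0.23350426 0.38403829] [ 1.79989712e+02 -1.83373912e-03  8.20018869e+01] [ 1.15711388  0.08937259 -0.41684951] [-0.0148325  -0.12904336 -0.01582498] 0.011469013647719111 39.999847412109375 6.5083
```

```bash
python3 - <<'E'
from h import *
st=r.sense(); p0=np.array(st['tcp_pos']); np.save('p0.npy',p0)
c,s_=np.cos(np.radians(-8)),np.sin(np.radians(-8)); hx=np.array([c,s_,0])
def go(x,z,sp=0.05):
    r.servo_line(list(p0+hx*x+[0,0,z]),speed=sp); r.wait(0.15); a=r.sense()
    d=np.array(a['tcp_pos'])-p0
    print(x,z,'at',(d@hx).round(4),d[2].round(4),'F',np.round(a['contact_force'],1),'hx',(np.array(a['contact_force'])@hx).round(1),'T',np.round(a['torque'],2),a['opening'].__round__(4))
    return a
go(0,0.003)
for x in(0.01,0.02,0.029): go(x,0.003)
s=snap('side','si2');cv2.imwrite('pics/si2c.png',cv2.resize(s['frame'][120:280,220:380,::-1],None,fx=3.6,fy=3.6,interpolation=2)); print(r.sense()['clock'])
E
```

```text
0 0.003 at -0.0 0.0026 F [-0.1  0.7 -3. ] hx -0.2 T [ 0.01 -0.    0.03] 0.0119
0.01 0.003 at 0.0101 0.0026 F [-2.5 -0.3 -3.6] hx -2.4 T [0.13 0.38 0.03] 0.0117
0.02 0.003 at 0.0199 0.0025 F [-2.2  0.1 -3.9] hx -2.2 T [ 0.09  0.44 -0.  ] 0.012
0.029 0.003 at 0.0289 0.0033 F [-3.3  1.1 -1.2] hx -3.4 T [ 0.23  0.71 -0.03] 0.0123
8.4417
```

View pics/si2c.png

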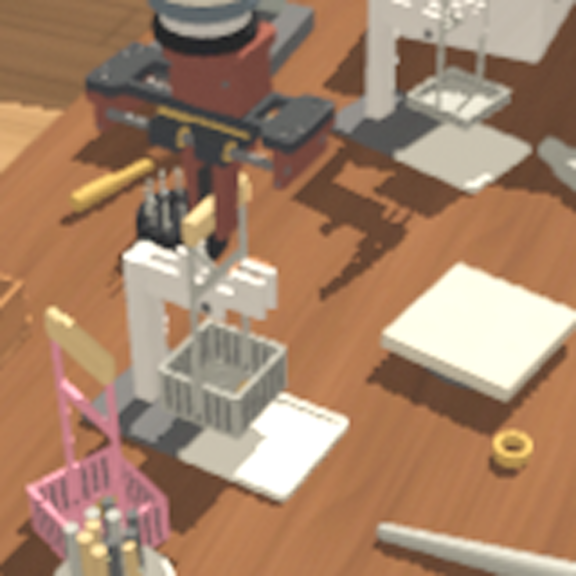

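The basket hangs upright in the grip, pressed back with its crossbar behind the nose, and the force is in the keeper's range. Next I'll lift it and go out over the nose, checking forces as it moves.

```bash
python3 - <<'E'
from h import *
p0=np.load('p0.npy')
c,s_=np.cos(np.radians(-8)),np.sin(np.radians(-8)); hx=np.array([c,s_,0])
def go(x,z,sp=0.06):
    r.servo_line(list(p0+hx*x+[0,0,z]),speed=sp); r.wait(0.1); a=r.sense()
    d=np.array(a['tcp_pos'])-p0; F=np.array(a['contact_force'])
    print(x,z,'at',(d@hx).round(4),d[2].round(4),'F',F.round(1),'T',np.round(a['torque'],2),round(a['opening'],4),flush=True)
    if abs(F).max()>12: raise SystemExit('force')
for z in(0.015,0.027,0.038): go(0.029,z)
for x in(0.012,-0.01,-0.05,-0.1): go(x,0.038)
s=snap('side','si3');cv2.imwrite('pics/si3c.png',cv2.resize(s['frame'][110:290,220:420,::-1],None,fx=3.2,fy=3.2,interpolation=2)); print(r.sense()['clock'])
E
```

```text
0.029 0.015 at 0.029 0.0166 F [-1.3  0.8  2.9] T [0.04 0.52 0.01] 0.0115
0.029 0.027 at 0.029 0.0282 F [-1.4  0.4  4.1] T [ 0.03  0.43 -0.01] 0.0121
0.029 0.038 at 0.0292 0.0373 F [ 0.   0.1 -3.5] T [-0.03 -0.03  0.04] 0.0113
0.012 0.038 at 0.012 0.0381 F [ 0.4 -0.3 -2.4] T [ 0.02  0.02 -0.01] 0.0112
-0.01 0.038 at -0.01 0.0381 F [ 0.2  0.1 -2.3] T [-0.06 -0.03  0.02] 0.0117
-0.05 0.038 at -0.0498 0.0379 F [-0.9 -0.5 -2. ] T [-0.02 -0.05 -0.01] 0.012
-0.1 0.038 at -0.0997 0.0378 F [ 0.   0.5 -2.3] T [ 0.   -0.01 -0.02] 0.0116
12.975
```

View pics/si3c.png

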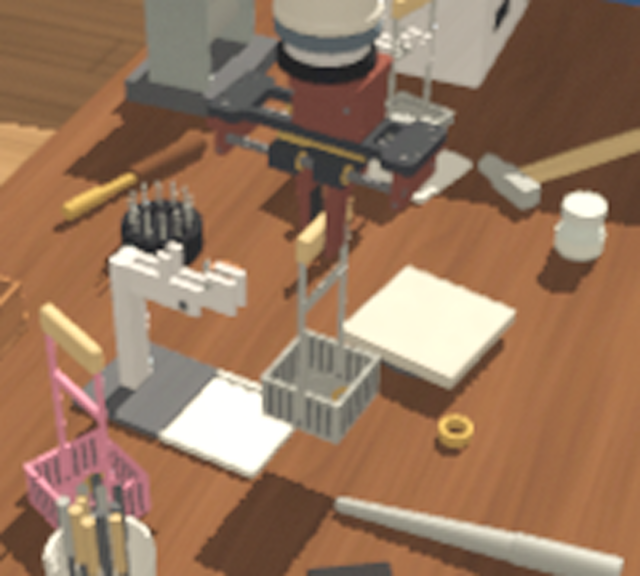

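Free of the hook and hanging upright. Now to the board, lowering until contact.

```bash
python3 - <<'E'
from h import *
B=[0.4287,0.0472]
p=np.array(r.sense()['tcp_pos'])
r.servo_line([p[0],p[1],0.455],speed=0.1)
r.servo_line(B+[0.455],speed=0.15); r.wait(0.3)
r.servo_line(B+[0.395],speed=0.08); r.wait(0.3)
f=lambda:np.mean([(r.wait(0.03),r.sense()['contact_force'][2])[1] for _ in range(6)])
f0=f(); print('f0',f0); z=0.395
while z>0.374:
    z-=0.0015; r.servo_line(B+[z],speed=0.03); F=f()
    print(round(z,4),round(F,2),flush=True)
    if F-f0>1.3: break
a=r.sense(); print(a['tcp_pos'],a['contact_force'],a['clock'])
snap('scene','sc4')
s=snap('side','si4');w=load=r.snapshot('scene')
cv2.imwrite('pics/p4.png',np.hstack([cv2.resize(x['frame'][y:y+150,u:u+130,::-1],(390,450),interpolation=2) for x,y,u in((s,110,280),(w,150,230))]))
E
```

```text
f0 -2.707597524974401
0.3935 -2.63
0.392 -2.43
0.3905 -2.5
0.389 -2.21
0.3875 -2.46
0.386 -2.78
0.3845 2.69
[0.42873896 0.04720231 0.38512795] [0.44776989 0.95320512 3.55165988] 19.8167
```

View pics/p4.png

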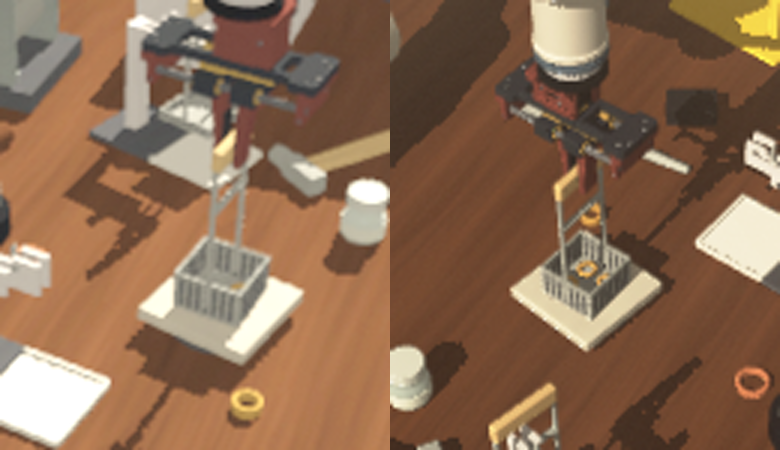

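The basket stands upright and centred on the board with its rings inside. I'll release and withdraw.

```bash
python3 - <<'E'
from h import *
r.let_go(); r.wait(0.3)
p=np.array(r.sense()['tcp_pos'])
r.servo_line([p[0],p[1],0.52],speed=0.12); r.wait(0.5)
s=snap('side','si5');w=snap('scene','sc5');print(r.sense()['opening'],r.sense()['clock'])
cv2.imwrite('pics/p5.png',np.hstack([cv2.resize(x['frame'][y:y+190,u:u+150,::-1],(390,494),interpolation=2) for x,y,u in((s,90,260),(w,150,230))]))
E
```

```text
0.08801006353904593 23.3833
```

View pics/p5.png

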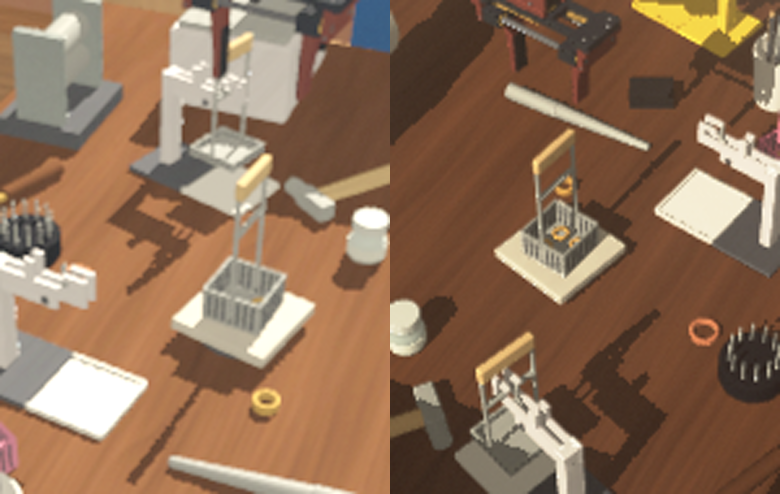

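The basket stands free and upright mid-board with its rings, and the shallow one still hangs on its hook.

```bash
python3 -c "
from station import r
print(r.hand_in())"
```

```text
the job is handed in; nothing more can be done
None
```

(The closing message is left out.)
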